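# Drop the keyed drive shaft home in its collar

### The arm

A 6-joint arm with a two-finger parallel gripper is mounted at the origin on the work surface. World frame = base frame: x ahead of the robot, y to its left, z up, the work surface at z = 0. Lengths are in mm, angles in rad, forces in N, time in s.
With the tool pointing down it reaches from about 400 to 925 mm from the base axis. Payload 12.5 kg.
Tool frame: the origin (TCP) lies at the centre of the arm's flange, where the gripper is bolted on; the fingertips stand 190 mm ahead of it and the grasp point (between the pads) lies env.grip_point_offset ahead of it (env.grip_point_offset is the distance from the TCP to the grasp point, in mm); z points along the fingers, x is the direction in which the jaws open and shut, and the axes are right-handed (so a half turn about z gives the same grasp; the last joint's range is limited). The gripper opens to 95 mm and grips with 3 to 60 N. Pads are 20 mm wide; open, the fingers measure 119 mm over their backs; the gripper's body (75 mm by 180 mm) begins 59 mm behind the grasp point.
Start: joints at [1.102, 0.491, 1.559, -0, 1.092, -0.106], TCP at [221.785, 584.326, 404.761] pointing down, gripper open.
Joint ranges: [-3.1, 3.1], [-0.84, 2.19], [0.05, 2.79], [-1.13, 4.28], [0.06, 2.93], [-2.69, 2.69]. Speed limits (rad/s): [2.22, 2.22, 2.79, 3.14, 3.14, 3.14].

### API

Orientations are given as [roll, pitch, yaw] about the fixed x, y, z axes, in that order (R = Rz(yaw) Ry(pitch) Rx(roll)).
In Python, from cell import state, read_camera, camera_model, job_done, env gives the robot as it stands.
- The arm moves only by the tool arm_command, never from a script. Its argument "steps" is a list of rows, each a list of 6 numbers: the shift along the tool's x, y, z in cm, then the turn, a rotation vector about the tool's x, y, z in degrees. In form: [[dx, dy, dz, rx, ry, rz], ...]. A call has 1 to 12 rows; each row is the pose to reach, as a shift and turn from the pose commanded when the call began, along the tool's axes at that moment; what a row does not reach only later rows make up. A row lasts 1/12 s, in which the tool goes at most 41.7 mm and 7.16 degrees, less where a joint would pass 70% of its speed; a pose out of reach is approached as far as the arm can. A call with a gripper value outside its range is refused whole. "jaw" is the finger opening in cm, from 0 to 9.51, set as the call begins (left out, the last holds). The fingers move at their own pace and stop on an object; the grip force is fixed at half the most. Time passes only in rows, so rows that repeat a pose let the fingers close. It gives the time, the measured TCP pose, the force and the opening at its end, in the units of the state.
- state(): the state, without advancing time (a new reading comes with each control period).
- read_camera(name): name is "scene" or "top" or "wrist"; returns the picture (480x640x3 uint8, red, green, blue); there is no depth.
- camera_model(name): a dict with "K" (3x3 intrinsics, pixels), "xyz" and "rotation" of the camera in the world. Camera axes: x right, y up, looking along -z (the intrinsics and any distortion apply to the point x, -y, -z); pixel columns grow to the right and rows downward; lengths in mm; the calibration is good to about 2 mm. A picture is of the moment at which its call begins: read the wrist's pose just before it. camera_model takes no time and is no camera call; for the wrist camera it gives the pose at the moment of the call.
- job_done(): hands the job in, once; it reports no verdict.
The state is a dict: "t": time; "joints": joint angles; "qvel": joint speeds; "tau": joint torques, N m; "eef_pos": TCP position; "tcp_rot": TCP orientation; "ft_force": force on the tool from outside, world axes, zero at the start; "moment": the same for the moment, N m; "opening": opening from 0.0 (shut) to 1.0 (fully open).
Only numpy, scipy, OpenCV 4.12 (cv2) and the standard library are available. Lean on these libraries where they do the work, as an engineer would, in place of code of your own. Each camera call takes 0.05 s, during which the arm holds its last target. There are 200 camera calls.

### The job

Three drive units stand on the pine board, each with a steel T-handled shaft in its collar. One shaft stands higher than the other two, because its cross key is riding on top of the collar instead of sitting in the slot: turn that shaft by its handle until the key drops fully into the slot, and leave it standing there. Leave the other two shafts as they are.

Things in the scene. Friction and masses are not known exactly. Their poses are not given: they have to be found in the camera images.
- shaft_grip (a point): centre of the T-handle of the high-standing shaft: dark steel bar 60 (x) x 14 (y) x 24 mm (z, up). The round 22 mm shaft under it ends 87 mm below this point; loose, 0.25-0.45 kg. A round cross key, 10 mm thick, 60 mm long, runs through the shaft parallel to the handle, its centre 50 mm below this point. Now 55 mm above the collar's top; home 37 mm. A half turn fits as well.
- drive: black unit under that shaft, fixed, 120 x 120 x 70 mm. Origin: centre of its underside; z up. On it a round metal collar, diameter 88 mm, top 120 mm above the origin; 26 mm bore, floor at 70 mm. A slot 20 mm wide, 20 mm deep, crosses the collar along this x axis. The key sinks when parallel to it within about 10 degrees and the shaft is lowered or let go.
- shaft_b_grip (a point): centre of the T-handle of a second, identical shaft that is already home in its own identical unit; to be left alone
- shaft_c_grip (a point): centre of the T-handle of the third, identical shaft, already home in its own identical unit; to be left alone
Things that resemble listed ones, but are neither listed nor needed, are in the scene too. Leave any blue, orange or turquoise look-alike of the part that bears shaft_grip alone.

How it is judged (in metres and radians):
At the end, for the whole second after the job is handed in: the high shaft is home: its handle centre within 12 mm sideways of the unit's axis and no more than 6 mm above its seated height of 157 mm over the unit's origin, the shaft upright to 0.15 rad and its handle within 0.26 rad of the slot's direction (z of shaft_grip in the frame of drive between 0.15 and 0.163 m and horizontal distance between shaft_grip and drive below 0.012 m and angle between shaft_grip's own z axis and vertical below 0.15 rad and angle between the x axis of shaft_grip and the x axis of drive, either way round below 0.26 rad); the robot touches nothing.
It fails at once if one of the two seated shafts was moved by more than 15 mm (distance of any of shaft_b_grip, shaft_c_grip from where it was at the start of the episode above 0.015 m).
It also fails if it takes over 35 s, if anything falls off the work surface, if the arm or the gripper's body presses on something with over 40 N, if the wrist force passes 120 N, or if a joint passes its speed limit or range.

## Working session

There is one attempt and no reset: what is moved stays moved. The work goes in short steps, Python scripts to look and compute and a tool call to move; the robot and the scene stay as the last step left them, time stands still between calls to the robot, and variables do not carry over. Pictures are saved under pics/ and viewed, about 8 in all and at most 12, crops included, and the job is handed in when it is done.

Besides the shell and the picture viewer there is one more tool, called after "Request:" as a command line: name --pt "numbers of a row" for each row, then --argument value for the rest. arm_command: Moves the arm, as the interface text tells. Its arguments: {"type":"object","properties":{"steps":{"type":"array"},"jaw":{"type":"number"}},"required":["steps"]}

```bash
mkdir -p pics; ls; python3 - <<'E'
from cell import *
import cv2
print(env.grip_point_offset, state())
for n in("top","scene"):
    im=read_camera(n); cv2.imwrite(f"pics/{n}0.png",im[:,:,::-1]); m=camera_model(n); print(n,m)
E
```

```text
pics
171.3 {'t': 0.0, 'joints': array([ 1.10238328e+00,  4.91535286e-01,  1.55942078e+00,  1.83748440e-05,
        1.09169741e+00, -1.05624289e-01]), 'qvel': array([ 8.91055309e-04,  6.30075798e-04,  2.81241319e-05,  3.53156048e-04,
       -4.97098218e-04, -2.82775103e-04]), 'tau': array([ 5.82492830e-04, -6.12650156e+01, -2.58174849e+01,  6.92961831e-02,
        4.82917624e-02, -1.29419232e-04]), 'eef_pos': array([221.78038849, 584.29651983, 404.18659526]), 'tcp_rot': array([-3.14146461e+00,  1.05318644e-03,  1.20799916e+00]), 'ft_force': array([ 0.16270994,  0.81314502, -0.25064596]), 'moment': array([-0.01795061,  0.01254744, -0.00997828]), 'opening': 1.0023332666047124}
top {'K': array([[624.17521029,   0.        , 313.13986822],
       [  0.        , 624.17521029, 243.53785931],
       [  0.        ,   0.        ,   1.        ]]), 'xyz': array([ 501.65956765,  104.94765017, 1423.46955727]), 'rotation': array([ 5.75886318e-02,  1.35527173e-04, -1.56898452e+00])}
scene {'K': array([[527.71325632,   0.        , 315.98999167],
       [  0.        , 527.71325632, 241.29744514],
       [  0.        ,   0.        ,   1.        ]]), 'xyz': array([1143.86730198,  774.42164389,  759.81313279]), 'rotation': array([ 0.95605575, -0.02033924,  2.48125735])}
```

View pics/top0.png

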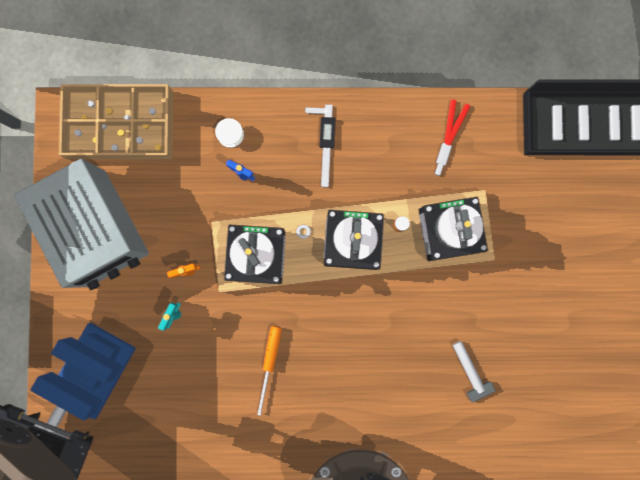

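View pics/scene0.png

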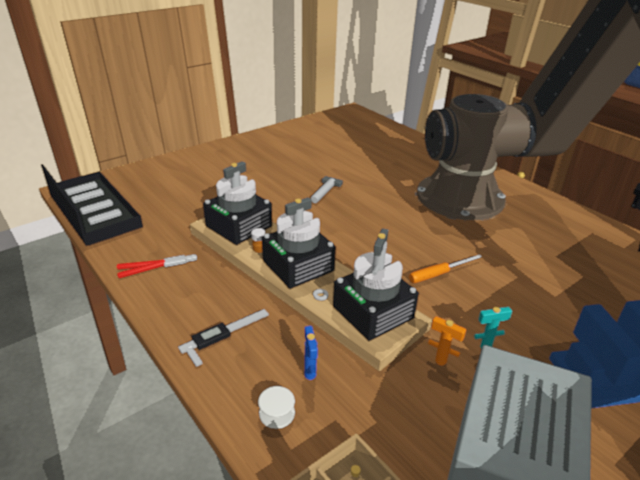

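Candidates for the high shaft, in the top view: left unit (250,252), middle (357,237), right (462,225). The blue (238,168), orange (182,270) and turquoise (170,317) pieces are look-alikes. In the scene view the nearest unit (382,240), which is the left one in top, appears to stand highest. I'll check it in enlarged crops.

```bash
python3 - <<'E'
import cv2,numpy as np
t=cv2.imread("pics/top0.png");s=cv2.imread("pics/scene0.png")
a=cv2.resize(t[215:295,215:295],(400,400),interpolation=cv2.INTER_CUBIC)
b=cv2.resize(t[195:275,315:395],(400,400),interpolation=cv2.INTER_CUBIC)
cv2.imwrite("pics/c1.png",np.hstack([a,b]))
c=cv2.resize(s[155:345,190:430],None,fx=3.1,fy=3.1,interpolation=cv2.INTER_CUBIC)
cv2.imwrite("pics/c2.png",c)
E
```

```text
(no output)
```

View pics/c1.png

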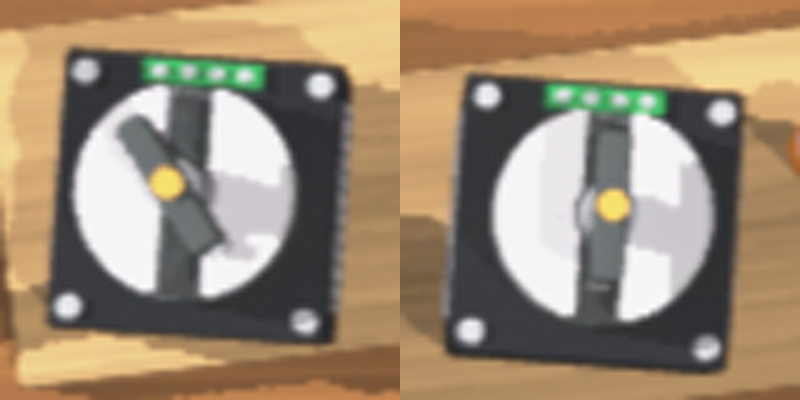

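View pics/c2.png

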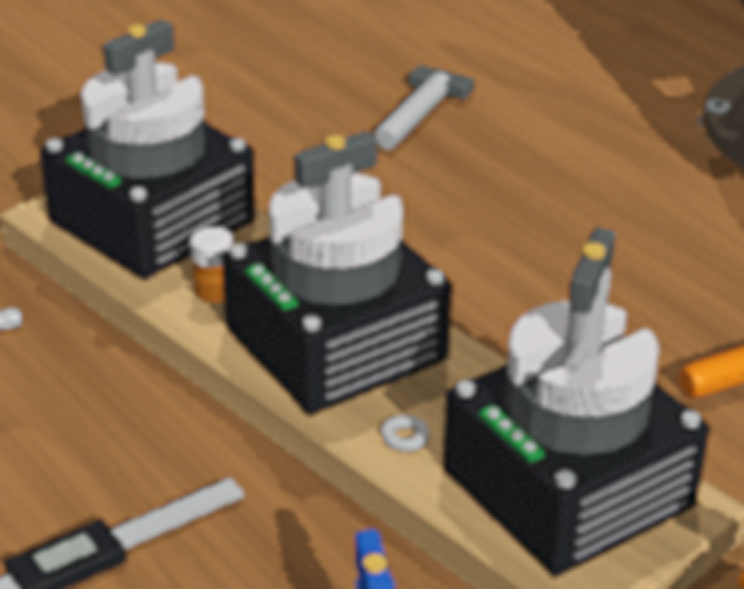

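Choice: the left unit in the top view. In the crop its handle is skewed to the slot and it stands visibly higher, while the middle and right handles lie in their slots. Next I triangulate the yellow mark and measure the handle and slot directions.

```bash
cat > h.py <<'E'
from cell import *
import cv2,numpy as np
from scipy.spatial.transform import Rotation as R
def ray(m,p):
    K=m["K"];d=np.array([(p[0]-K[0,2])/K[0,0],-(p[1]-K[1,2])/K[1,1],-1])
    return np.array(m["xyz"]),R.from_euler("xyz",m["rotation"]).apply(d)
def plane(m,p,z):
    o,d=ray(m,p);return o+d*(z-o[2])/d[2]
def tri(ms,ps):
    A=np.zeros((3,3));b=np.zeros(3);rs=[]
    for m,p in zip(ms,ps):
        o,d=ray(m,p);d/=np.linalg.norm(d);P=np.eye(3)-np.outer(d,d);A+=P;b+=P@o;rs.append((P,o))
    x=np.linalg.solve(A,b);return x,[np.linalg.norm(P@(x-o)) for P,o in rs]
def yellow(im,box):
    x0,y0,x1,y1=box;h=cv2.cvtColor(im[y0:y1,x0:x1],cv2.COLOR_BGR2HSV)
    k=cv2.inRange(h,(18,110,120),(32,255,255));n,l,s,c=cv2.connectedComponentsWithStats(k)
    i=1+np.argmax(s[1:,4]);return c[i]+[x0,y0],s[i,4]
E
python3 - <<'E'
from h import *
t=cv2.imread("pics/top0.png");s=cv2.imread("pics/scene0.png");T=camera_model("top");S=camera_model("scene")
pairs={"A":((240,242,258,262),(372,228,392,242)),"B":((348,228,366,246),(290,196,306,206)),"C":((452,215,470,232),(226,158,242,170))}
for n,(a,b) in pairs.items():
    p,na=yellow(t,a);q,nb=yellow(s,b);print(n,p,na,q,nb,*tri([T,S],[p,q]))
up=lambda x,y:(215+x/5-.4,215+y/5-.4)
zt=None
p,_=yellow(t,pairs["A"][0]);q,_=yellow(s,pairs["A"][1]);g,_=tri([T,S],[p,q])
# handle top mask: dark steel against white collar
v=lambda a,b,z:(plane(T,up(*a),z),plane(T,up(*b),z))
for nm,a,b,z in(("handle",(130,128),(210,245),g[2]),("slot",(192,90),(178,298),g[2]-67)):
    A,B=v(a,b,z);d=B-A;print(nm,A,B,np.hypot(*d[:2]),np.degrees(np.arctan2(d[1],d[0])),(A+B)/2)
# holes corners -> unit centre at its top (z 50 below collar top)
c=[plane(T,up(*k),g[2]-67-50) for k in((85,70),(321,86),(67,306),(304,322))]
print("unit ctr",np.mean(c,0),"dir",np.degrees(np.arctan2(*(c[2]-c[0])[[1,0]])))
E
```

```text
A [247.88571429 251.11428571] 35 [381.09090909 235.45454545] 33 [556.83547422 230.77516293 217.94468309] [np.float64(0.8216749589345518), np.float64(0.8216749589345834)]
B [357.22580645 235.51612903] 31 [297.77777778 200.11111111] 27 [588.69652687  18.19707917 200.93820959] [np.float64(0.8068504214004206), np.float64(0.806850421400365)]
C [466.86206897 223.5862069 ] 29 [233.7  164.35] 20 [ 612.88094612 -197.56737336  200.56333522] [np.float64(1.0738199719212118), np.float64(1.073819971921144)]
handle [577.37750784 245.62926204 217.94468309] [532.15849    214.3472812  217.94468309] 54.984742425524956 -145.32497411467014 [554.76799892 229.98827162 217.94468309]
slot [597.19778933 228.23178572 150.94468309] [512.24877364 233.30875897 150.94468309] 85.10059297051454 176.5797891740145 [554.72328149 230.77027234 150.94468309]
unit ctr [555.99140672 231.79044811 100.94468309] dir 176.18391716808526
```

Request:
arm_command --pt "0 0 -2 0 0 0" --pt "0 0 -5 0 0 0" --pt "-1 2 -5 0 0 -3" --pt "-3 6 -5 0 0 -8" --pt "-4.5 9.5 -5 0 0 -13" --pt "-6 13 -5 0 0 -18" --pt "-7.8 16.5 -5 0 0 -23" --pt "-9.5 20 -5 0 0 -28" --pt "-11 23.5 -5 0 0 -33" --pt "-13 27 -5 0 0 -38" --pt "-14.5 30.5 -5 0 0 -43" --pt "-16 33.5 -5 0 0 -47" --jaw 6

```text
t: 1.1
eef_pos: [479.6, 314.0, 454.6]
tcp_rot: [-3.141, 0.0, 2.032]
ft_force: [2.1, 0.6, -0.3]
opening: 0.633
```

```bash
cat > go.py <<'E'
from h import *
import sys
x,y,z,yaw=map(float,sys.argv[1:5])   # TCP target
s=state();r=R.from_euler("xyz",s["tcp_rot"])
print("t",s["t"],s["eef_pos"],np.degrees(s["tcp_rot"]),s["ft_force"],s["opening"])
print("cm",r.inv().apply(np.array([x,y,z])-s["eef_pos"])/10,"rotvec",np.degrees((r.inv()*R.from_euler("xyz",[np.pi,0,np.radians(yaw)])).as_rotvec()))
E
python3 go.py 556.2 230.9 450 125
```

```text
t 1.1 [479.61230648 313.95913903 454.56816602] [-1.79987460e+02  5.12052133e-03  1.16439508e+02] [ 2.06106492  0.55907196 -0.25718246] 0.6329083217052428
cm [-10.84720335   3.15956946   0.45709451] rotvec [-1.28992710e-02  4.17419321e-03 -8.56049247e+00]
```

Request:
arm_command --pt "-3 1 0 0 0 -3" --pt "-6 2 0 0 0 -6" --pt "-9 2.7 0 0 0 -8.5" --pt "-10.5 3.1 0 0 0 -8.8" --pt "-11 3.2 0 0 0 -8.8" --pt "-11 3.2 0 0 0 -8.8" --pt "-11 3.2 0 0 0 -8.8"

```text
t: 1.68
eef_pos: [555.1, 231.7, 454.5]
tcp_rot: [-3.141, -0.001, 2.181]
ft_force: [-0.3, 0.4, -0.3]
opening: 0.631
```

```bash
python3 go.py 556.2 230.9 376 125; python3 - <<'E'
from h import *
m=camera_model("wrist");im=read_camera("wrist")[:,:,::-1];cv2.imwrite("pics/w1.png",im);print(m)
p,q=None,None
for P in([556.2,230.9,217],):
    v=R.from_euler("xyz",m["rotation"]).inv().apply(np.array(P)-m["xyz"]);u=m["K"]@[v[0],-v[1],-v[2]];print("expected yellow px",u/u[2])
E
```

```text
t 1.6833 [555.07071821 231.71670291 454.5423607 ] [-1.79975384e+02 -2.86895179e-02  1.24984363e+02] [-0.2539664   0.40620161 -0.25116879] 0.6314053246138105
cm [-0.13559367  0.04907145  7.8541488 ] rotvec [-0.02461165 -0.02869288 -0.0156312 ]
{'K': array([[395.95996872,   0.        , 317.416088  ],
       [  0.        , 395.95996872, 239.75607851],
       [  0.        ,   0.        ,   1.        ]]), 'xyz': array([489.57420988, 184.51565885, 432.8920553 ]), 'rotation': array([-2.88401307e-01,  1.64557553e-04,  2.18193380e+00])}
expected yellow px [317.06201294 268.02428434   1.        ]
```

View pics/w1.png

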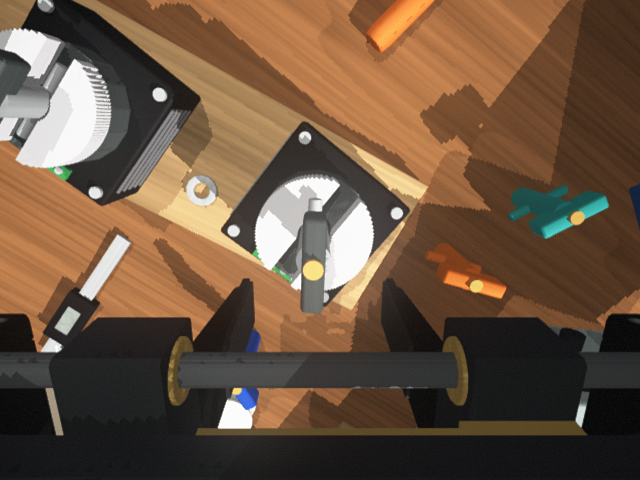

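The handle is centred between the jaws to within 2 mm: its yellow mark is at (313,270), where I expected (317,268). The bar runs parallel to the pads, so I descend and grip.

Request:
arm_command --pt "-0.2 0 1 0 0 0" --pt "-0.2 0.1 3 0 0 0" --pt "-0.2 0.1 5 0 0 0" --pt "-0.2 0.1 6.5 0 0 0" --pt "-0.2 0.1 7.3 0 0 0" --pt "-0.2 0.1 7.8 0 0 0" --pt "-0.2 0.1 7.8 0 0 0" --pt "-0.2 0.1 7.8 0 0 0"

```text
t: 2.4
eef_pos: [557.4, 230.6, 377.2]
tcp_rot: [3.141, 0.0, 2.182]
ft_force: [-0.5, -0.6, 0.3]
opening: 0.634
```

Request:
arm_command --pt "0 0 0 0 0 0" --pt "0 0 0 0 0 0" --pt "0 0 0 0 0 0" --pt "0 0 0 0 0 0" --pt "0 0 0 0 0 0" --pt "0 0 0 0 0 0" --pt "0 0 0 0 0 0" --pt "0 0 0 0 0 0" --pt "0 0 0 0 0 0" --pt "0 0 0 0 0 0" --jaw 0.6

```text
t: 3.23
eef_pos: [557.5, 230.2, 376.8]
tcp_rot: [3.141, -0.0, 2.182]
ft_force: [-0.2, 0.0, 0.9]
opening: 0.221
```

Request:
arm_command --pt "0 0 0 0 0 0" --pt "0 0 0 0 0 0" --pt "0 0 0 0 0 0" --pt "0 0 0 0 0 0" --pt "0 0 0 0 0 0" --pt "0 0 0 0 0 0"

```text
t: 3.73
eef_pos: [557.5, 230.2, 376.8]
tcp_rot: [3.141, -0.0, 2.182]
ft_force: [0.3, -0.7, 2.2]
opening: 0.221
```

The opening is 21 mm instead of 14, so I look before turning.

```bash
python3 - <<'E'
from h import *
im=read_camera("wrist")[:,:,::-1];im2=read_camera("scene")[:,:,::-1]
a=cv2.resize(im[180:420,160:480],(400,300));b=cv2.resize(im2[150:300,290:490],(400,300))
cv2.imwrite("pics/g1.png",np.hstack([a,b]));print(state()["opening"],state()["moment"])
E
```

```text
0.2213964297172495 [0.08837006 0.09089821 0.03265629]
```

View pics/g1.png

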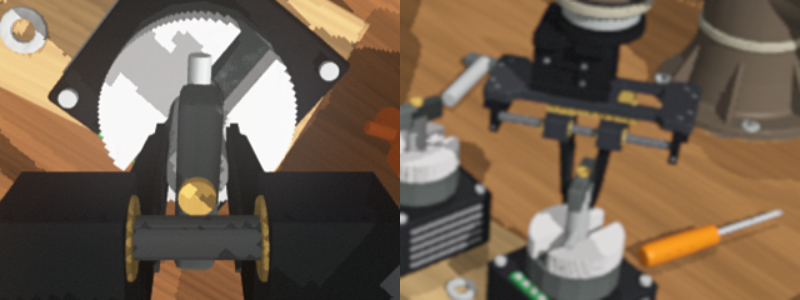

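The cause is that the fingertips reach below the bar and have closed on the 22 mm round shaft. I'll open, raise 10 mm and grip only the bar.

Request:
arm_command --pt "0 0 0 0 0 0" --pt "0 0 0 0 0 0" --pt "0 0 0 0 0 0" --pt "0 0 -0.5 0 0 0" --pt "0 0 -1 0 0 0" --pt "0 0 -1 0 0 0" --pt "0 0 -1 0 0 0" --jaw 4

```text
t: 4.42
eef_pos: [557.5, 230.2, 387.3]
tcp_rot: [3.141, 0.0, 2.182]
ft_force: [0.3, 0.1, -0.2]
opening: 0.418
```

Request:
arm_command --pt "0 0 0 0 0 0" --pt "0 0 0 0 0 0" --pt "0 0 0 0 0 0" --pt "0 0 0 0 0 0" --pt "0 0 0 0 0 0" --pt "0 0 0 0 0 0" --pt "0 0 0 0 0 0" --pt "0 0 0 0 0 0" --pt "0 0 0 0 0 0" --pt "0 0 0 0 0 0" --pt "0 0 0 0 0 0" --pt "0 0 0 0 0 0" --jaw 0.6

```text
t: 5.42
eef_pos: [557.4, 230.2, 386.7]
tcp_rot: [-3.141, -0.0, 2.182]
ft_force: [0.1, -0.3, -2.1]
opening: 0.214
```

```bash
python3 - <<'E'
from h import *
im=read_camera("wrist")[:,:,::-1];im2=read_camera("top")[:,:,::-1]
a=cv2.resize(im[220:420,220:420],(500,500),interpolation=cv2.INTER_CUBIC)
cv2.imwrite("pics/g2.png",a);print(state()["opening"],state()["ft_force"])
E
```

```text
0.2194626653195828 [ 0.33677105 -0.04744323 -1.73209127]
```

View pics/g2.png

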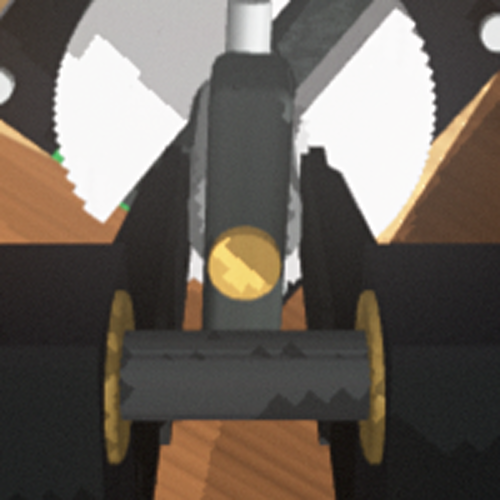

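The shaft's 22 mm round hub runs up into the bar: light grey flanks show on both sides of it, near x=195 and 295 in the crop. The pads therefore hold the hub, which explains 21 mm. This grip is firm and aligned, with about 2 N of weight carried. I'll lift 2 mm and turn it clockwise from above by 38.5°.

Request:
arm_command --pt "0 0 -0.2 0 0 0" --pt "0 0 -0.2 0 0 3" --pt "0 0 -0.2 0 0 7" --pt "0 0 -0.2 0 0 12" --pt "0 0 -0.2 0 0 17" --pt "0 0 -0.2 0 0 22" --pt "0 0 -0.2 0 0 27" --pt "0 0 -0.2 0 0 32" --pt "0 0 -0.2 0 0 36" --pt "0 0 -0.2 0 0 38.5" --pt "0 0 -0.2 0 0 38.5" --pt "0 0 -0.2 0 0 38.5"

```text
t: 6.52
eef_pos: [557.5, 230.3, 388.7]
tcp_rot: [-3.141, -0.0, 1.512]
ft_force: [0.2, 1.6, -4.6]
opening: 0.213
```

```bash
python3 - <<'E'
from h import *
im=read_camera("wrist")[:,:,::-1]
cv2.imwrite("pics/g3.png",cv2.resize(im[100:420,160:480],(600,600),interpolation=cv2.INTER_CUBIC));print(state()["opening"],state()["ft_force"],state()["moment"],np.degrees(state()["tcp_rot"]))
E
```

```text
0.21989991646862186 [-0.75549161  0.64739058 -3.27919037] [ 0.1822965  -0.03368814 -0.04201563] [-1.79994310e+02 -8.13986611e-03  8.66093797e+01]
```

View pics/g3.png

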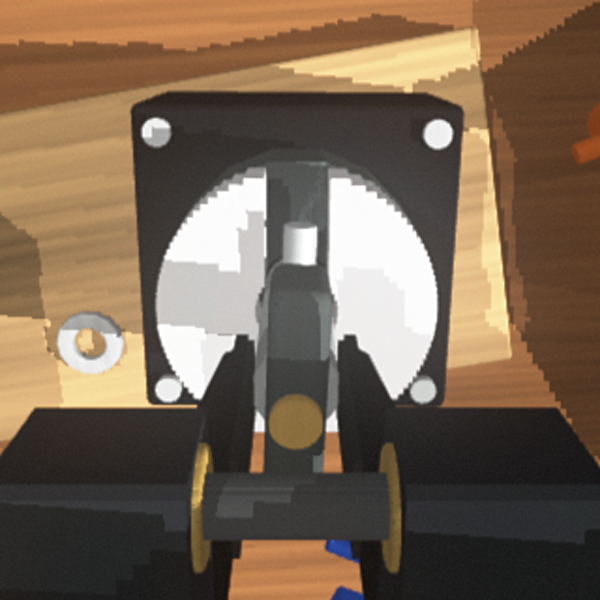

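The handle followed the turn. The slot (x 265–330) and the key end (300,240) are parallel and in line, and the weight hangs on the gripper at about 3–4 N. I lower it 19 mm while watching the force.

Request:
arm_command --pt "0 0 0.2 0 0 0" --pt "0 0 0.4 0 0 0" --pt "0 0 0.6 0 0 0" --pt "0 0 0.8 0 0 0" --pt "0 0 1.0 0 0 0" --pt "0 0 1.0 0 0 0"

```text
t: 7.07
eef_pos: [557.4, 230.2, 378.2]
tcp_rot: [-3.141, 0.0, 1.51]
ft_force: [0.2, 0.6, -4.4]
opening: 0.218
```

Request:
arm_command --pt "0 0 0.2 0 0 0" --pt "0 0 0.4 0 0 0" --pt "0 0 0.6 0 0 0" --pt "0 0 0.8 0 0 0" --pt "0 0 0.9 0 0 0" --pt "0 0 0.9 0 0 0"

```text
t: 7.57
eef_pos: [557.5, 230.3, 369.4]
tcp_rot: [-3.141, 0.0, 1.51]
ft_force: [0.1, 1.4, -3.7]
opening: 0.213
```

It is down 17.3 mm from where it rode, with no resistance and still hanging free. Now I release and retreat.

Request:
arm_command --pt "0 0 0 0 0 0" --pt "0 0 0 0 0 0" --pt "0 0 0 0 0 0" --pt "0 0 0 0 0 0" --pt "0 0 0 0 0 0" --pt "0 0 0 0 0 0" --jaw 5

```text
t: 8.07
eef_pos: [557.5, 230.2, 369.9]
tcp_rot: [3.141, -0.0, 1.51]
ft_force: [-0.2, 0.2, 0.2]
opening: 0.514
```

Request:
arm_command --pt "0 0 -1 0 0 0" --pt "0 0 -3 0 0 0" --pt "0 0 -5 0 0 0" --pt "0 0 -8 0 0 0" --pt "0 2 -10 0 0 0" --pt "0 -3 -10 0 0 0" --pt "0 -7 -10 0 0 0" --pt "0 -11 -10 0 0 0" --pt "0 -14 -10 0 0 0" --pt "0 -17 -10 0 0 0" --pt "0 -18 -10 0 0 0" --pt "0 -18 -10 0 0 0"

```text
t: 9.07
eef_pos: [376.0, 241.3, 471.0]
tcp_rot: [3.14, -0.001, 1.511]
ft_force: [1.3, 0.1, -0.0]
opening: 0.524
```

```bash
python3 - <<'E'
from h import *
s=state();print(s["t"],s["eef_pos"],s["ft_force"])
t=read_camera("top")[:,:,::-1].copy();c=read_camera("scene")[:,:,::-1].copy();T=camera_model("top");S=camera_model("scene")
a=cv2.resize(t[190:290,210:310],(400,400),interpolation=cv2.INTER_CUBIC);b=cv2.resize(c[180:330,290:440],(400,400),interpolation=cv2.INTER_CUBIC)
cv2.imwrite("pics/f1.png",np.hstack([a,b]))
for n,(u,v) in {"A":((238,240,260,264),(370,228,394,256)),"B":((348,228,366,246),(290,196,306,206)),"C":((452,215,475,232),(226,158,242,170))}.items():
    try:p,_=yellow(t,u);q,_=yellow(c,v);print(n,p,q,*tri([T,S],[p,q]))
    except Exception as e:print(n,e)
E
```

```text
9.0667 [375.99090009 241.25165426 470.98046514] [ 1.29426127  0.10450328 -0.04545563]
A [249.29032258 251.61290323] [380.17142857 243.31428571] [556.52278643 230.06590698 199.88598234] [np.float64(0.5976779857058026), np.float64(0.5976779857057634)]
B [357.22580645 235.48387097] [297.65384615 200.15384615] [588.84237126  18.12772417 200.84008811] [np.float64(0.9041830506657819), np.float64(0.9041830506657526)]
C [466.8        223.66666667] [233.84210526 164.31578947] [ 612.6673224  -197.38297902  200.67486036] [np.float64(1.0196895984807095), np.float64(1.0196895984806105)]
```

View pics/f1.png

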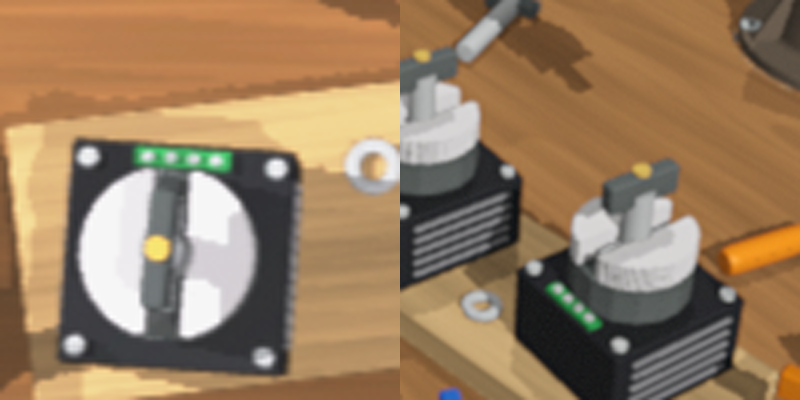

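The handle lies along the slot, its top is now level with the two seated shafts, and the arm is clear. Handing in.

```bash
python3 -c "
from cell import *
print(job_done())"
```

```text
the job is handed in; nothing more can be done
None
```

The high shaft (left unit in the top view) is now seated in its slot. I gripped it by the handle, lifted it 2 mm, turned it 38.5° clockwise seen from above, lowered it, let go and moved the arm clear. I handed the job in at about 9.2 s of the 35 s allowed; the hand-in reports no verdict.

- **Height:** the mark on top of the handle dropped from 217.9 to 199.9 mm, 18 mm as expected. The two seated shafts read 200.8 and 200.7 mm.
- **Sideways:** the mark is about 1–2 mm from the unit's centre as I measured it.
- **Direction:** the last picture shows the handle along the slot; I judged this by eye and did not measure the angle again. In it the handle also looks upright, which I did not measure either.
- **Other two shafts:** each measured within 0.3 mm of where it started.
- **Force:** readings at the end of each move stayed under 5 N, and the gripper was about 18 cm to the side and 10 cm up when I handed in.

**Unexpected:** the jaws stopped at 21 mm instead of the bar's 14 mm, so I opened them, raised the gripper 10 mm and gripped again, with the same result. In the wrist picture the 22 mm round shaft reaches up into the handle, so the pads were holding the shaft there. The grip held through the turn.

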